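Set the width gauge to the red stop

ROBOT

A 6-joint arm with a two-finger parallel gripper is mounted at the origin on the work surface. World frame = base frame: x ahead of the robot, y to its left, z up, the work surface at z = 0. Lengths are in m, angles in degrees, forces in N, time in s.
With the tool pointing down it reaches from about 0.275 to 1 m from the base axis. Payload 8.4 kg.
Tool frame: the origin (TCP) lies on the centre line of the jaws, within the pads' length; the fingertips stand finger_overhang ahead of it and the grasp point (between the pads) lies 8 mm behind it (finger_overhang is the distance from the TCP to the fingertips, in m); z points along the fingers, y is the line along which they close (so a half turn about z gives the same grasp; the last joint's range is limited). The gripper opens to 85 mm and grips with 20 to 120 N. Pads are 22 mm wide; open, the fingers measure 114 mm over their backs; the gripper's body (76 mm by 85 mm) begins 54 mm behind the grasp point. The pads swing forward as they close: fully open they stand 13 mm farther back than shut.
Start: joints at [-63.736, 20.225, 93.587, -0, 66.188, -0.138], TCP at [0.278, -0.56, 0.242] pointing down, gripper open.
Joint ranges: [-150.9, 150.9], [-52.94, 120.26], [3.33, 152.33], [-74.26, 254.26], [0, 154.13], [-172.89, 172.89]. Speed limits (degrees/s): [127.2, 127.2, 159.86, 180, 180, 180].

INTERFACE

Orientations are given as a 3x3 rotation matrix whose columns are the frame's x, y, z axes.
In Python, from workcell import * gives the robot as it stands. The module is installed in compiled form; this text tells all that it offers.
- The arm moves only by the tool servo_tool, never from a script. Its argument "increments" is a list of rows, each an object of numbers: "tx", "ty", "tz": the shift along the tool's x, y, z scaled (see below); "wx", "wy", "wz": the turn, a rotation vector about the tool's x, y, z scaled (see below). In form: [{"tx": .., "ty": .., "tz": .., "wx": .., "wy": .., "wz": ..}, ...]. A call has 1 to 10 rows; each row is the pose to reach, as a shift and turn from the pose commanded when the call began, along the tool's axes at that moment, turning the shorter way round; what a row does not reach only later rows make up. The controller multiplies each number of a shift by 200 mm and each number of a turn by 360 degrees. A row lasts 1/10 s, in which the tool goes at most 50 mm and 8.59 degrees, less where a joint would pass 70% of its speed; a pose out of reach is approached as far as the arm can. A call with a number of a shift or a turn outside -1 to 1 is refused whole. A call with a gripper value outside its range is refused whole. "grip" is the opening, from -1 (shut) to 1 (fully open), set as the call begins (left out, the last holds). The fingers move at their own pace and stop on an object; the grip force is fixed at half the most. Time passes only in rows, so rows that repeat a pose let the fingers close. It gives the time, the measured TCP pose, the force, the opening and the grip force at its end, in the units of the state.
- sense(): the state, without advancing time (a new reading comes with each control period).
- capture(name): name is "scene" or "top" or "wrist"; returns a dict with "img" (420x560x3 uint8, red, green, blue), "fx", "fy", "cx", "cy" (pixels), "dist_coeffs" ([k1, k2, p1, p2, k3] as OpenCV has them; the pictures are not rectified), "xyz" and "orientation" of the camera in the world; the wrist camera has in their place "mount" (4x4, takes a point from camera to tool coordinates, whose origin is the TCP and whose axes are the flange's). Camera axes: x right, y up, looking along -z (the intrinsics and any distortion apply to the point x, -y, -z); pixel columns grow to the right and rows downward; lengths in m; the calibration is good to about 2 mm. A picture is of the moment at which its call begins: read the wrist's pose just before it. There is no depth.
- close_job(): hands the job in; it is judged then, once.
The state is a dict: "clock": time; "qpos": joint angles; "qvel": joint speeds; "joint_torque": joint torques, N m; "tcp_pos": TCP position; "eef_rot": TCP orientation; "force": force on the tool from outside, world axes, zero at the start; "ft_torque": the same for the moment, N m; "grip_width": finger opening in m; "grip_force": force on a finger pad.
Only numpy, scipy, OpenCV 4.12 (cv2) and the standard library are available. Lean on these libraries where they do the work, as an engineer would, in place of code of your own. Each camera call takes 0.05 s, during which the arm holds its last target. There are 200 camera calls.

TASK

Set the clay-ware width gauge to its red stop: with a fingertip press down the yellow pad in the middle of the sliding jaw to free its brake, keep it pressed while you push the jaw along the rail until it rests against the red stop, then let the pad spring up and leave the jaw there. Do not force the jaw along with the pad up, pick nothing up, and leave the pots and tools around it where they are.

Things in the scene. Friction and masses are not known exactly. Their poses are not given: they have to be found in the camera images.
- gauge: Width gauge for clay ware, screwed to the table: plywood board 220 x 400 x 12 mm with a T-section rail along its middle, and a steel fixed jaw blade at the -y end. Origin: centre of the board's underside (on the table). x is across the rail (jaw blades stick out to -x, over the board, 90 mm from the rail's centre line), y along the rail, z up.
- jaw (a joint): Sliding jaw (grey carriage astride the rail, 64 mm along the rail, 44 mm wide, with a steel blade to the gauge's -x side, at most 50 mm high). Position of its middle along the gauge's +y, m; 0 is the middle of the rail. While the pad is up a brake holds it with about 22 N; with the pad down 1 to 2 N moves it, and it comes to rest by itself.
- pad (a joint): Downward travel of the yellow brake pad, m: about -0.001 is up (brake on), 0.006 is fully down. A spring holds it up: about 3 N at 0.001, 6 N at 0.003, 8 N at 0.0045, and it bottoms at about 10 N. The brake eases off as the pad goes down and is quite free from about 0.004: press it 4 mm or more and keep it down while sliding.
- pad_top (a point): Centre of the upper face of the yellow pad in the middle of the sliding jaw, 55 mm above the table when up, 48 mm fully down. The pad is level, 46 mm along the rail by 38 mm across. Between raised end walls of the carriage (48 mm apart, 11 mm higher than the pad when up, tops 66 mm above the table, 8 mm thick) a fingertip fits on it; it is open to both sides across the rail. The jaw's middle is at this point.
- red_stop: Red stop block clamped immovably astride the rail, 20 mm along the rail, 52 mm across, top 56 mm above the table (steel screw head to 60 mm). Origin: below its middle, at table height; same axes as the gauge. It may be on either side of the jaw. When the jaw touches it, the horizontal distance from pad_top to this origin is 42 mm.
- blue_stop: Blue stop block, the same, on the other side of the jaw; not wanted now.
- clay_lid: Bystander: small terracotta lid, 58 mm wide, 28 mm high with a knob, lying loose on the gauge's board behind the rail, to be left where it is. Origin: centre of its underside.
- clay_cup: Bystander: small terracotta cup, 50 mm wide, 45 mm high, standing loose on the gauge's board behind the rail, to be left where it is. Origin: centre of its underside.
- flower_pot: Bystander: terracotta flower pot, 110 mm wide, 100 mm high, to be left where it is. Origin: centre of its underside.
- bowl: Bystander: white ceramic bowl, 120 mm wide, 50 mm high, to be left where it is. Origin: centre of its underside.
- glaze_jar: Bystander: glaze jar with a white cap, 70 mm wide, 90 mm high, to be left where it is. Origin: centre of its underside.
- round_box: Bystander: round brown clay box with its lid on, 104 mm wide, 66 mm high, to be left where it is. Origin: centre of its underside.
- spatula: Bystander: wooden-handled spatula lying flat, 280 mm long, about 20 mm high, to be left where it is. Origin: middle of its length, at its underside.
- wood_rib: Bystander: flat wooden potter's rib, 110 x 50 x 8 mm, to be left where it is. Origin: middle of its length, at its underside.

How it is judged (in metres and radians):
On the way, in this order (a step that is already met when the one before it is completed fails the run):
1. the pad is pressed down at least 3 mm while the jaw is still within 15 mm of where it stood (value of joint pad above 0.003 m and distance of pad_top from where it was at the start of the episode below 0.015 m), for 0.1 s.
2. the jaw reaches the red stop (within 3 mm) with the pad still held down (horizontal distance between pad_top and red_stop below 0.045 m and value of joint pad above 0.0015 m), for 0.1 s.
At the end, for the whole second after the job is handed in: The jaw rests within 3 mm of the red stop, the pad is up (less than 1 mm down, brake on), the jaw is still, and every bystander is within 20 mm of where it began (horizontal distance between pad_top and red_stop below 0.045 m and value of joint pad below 0.001 m and velocity of joint jaw between -0.005 and 0.005 m/s and distance of each of clay_lid, clay_cup, flower_pot, bowl, glaze_jar, round_box, spatula, wood_rib from where it was at the start of the episode below 0.02 m); the robot touches nothing.
It fails at once if the jaw is forced along (faster than 20 mm/s) while the pad is up (less than 1 mm down), more than 5 mm from where it started (distance of pad_top from where it was at the start of the episode above 0.005 m and value of joint pad below 0.001 m and (velocity of joint jaw above 0.02 m/s or velocity of joint jaw below -0.02 m/s)).
It fails at once if a bystander is pushed, lifted or carried more than 20 mm (distance of any of clay_lid, clay_cup, flower_pot, bowl, glaze_jar, round_box, spatula, wood_rib from where it was at the start of the episode above 0.02 m).
It also fails if it takes over 32 s, if anything falls off the work surface, if the arm or the gripper's body presses on something with over 40 N, if the wrist force passes 120 N, or if a joint passes its speed limit or range.

## Working session

There is one attempt and no reset: what is moved stays moved. The work goes in short steps, Python scripts to look and compute and a tool call to move; the robot and the scene stay as the last step left them, time stands still between calls to the robot, and variables do not carry over. Pictures are saved under pics/ and viewed, at most 10 in all, crops included, and the job is handed in when it is done.

Besides the shell and the picture viewer there is one more tool, called after "Emit:" by a JSON object that holds its "method" and its "body", one argument or row to a line. servo_tool: Moves the arm, as the interface text tells. Its arguments: {"type":"object","properties":{"increments":{"type":"array","items":{"type":"object","properties":{"tx":{"type":"number"},"ty":{"type":"number"},"tz":{"type":"number"},"wx":{"type":"number"},"wy":{"type":"number"},"wz":{"type":"number"}}}},"grip":{"type":"number"}},"required":["increments"]}

```bash
mkdir -p pics; python3 - <<'E'
from workcell import *
import cv2,numpy as np
s=sense();print(s)
for n in("scene","top"):
    c=capture(n);cv2.imwrite(f"pics/{n}0.png",c["img"][:,:,::-1]);print({k:v for k,v in c.items() if k!="img"})
E
```

```text
{'clock': 0.0, 'qpos': array([-6.37343949e+01,  2.02618910e+01,  9.36288906e+01, -6.50060704e-04,
        6.61869815e+01, -1.38691887e-01]), 'qvel': array([ 0.05253383, -0.01699078, -0.07139562, -0.08064013,  0.01442398,
       -0.0129879 ]), 'joint_torque': array([ 4.17304967e-03, -6.05240965e+01, -3.42065227e+01,  4.14094284e-04,
        9.32064140e-03, -2.96736425e-05]), 'tcp_pos': array([ 0.27772391, -0.55940011,  0.24156954]), 'eef_rot': array([[ 8.95676369e-01,  4.44706048e-01, -6.09924041e-04],
       [ 4.44706466e-01, -8.95675549e-01,  1.21249941e-03],
       [-7.08822794e-06, -1.35724424e-03, -9.99999079e-01]]), 'force': array([ 0.25884038,  0.64210276, -0.81904132]), 'ft_torque': array([ 0.03023177, -0.01772681, -0.04566494]), 'grip_force': 0.0, 'grip_width': 0.08546477695964688}
{'fx': 454.14806970113267, 'fy': 454.14806970113267, 'cx': 279.0695780961609, 'cy': 217.2196072107522, 'dist_coeffs': array([-0.05701363,  0.        ,  0.        ,  0.        ,  0.        ]), 'xyz': array([1.03846081, 0.36976801, 0.94903125]), 'orientation': array([[-0.60131528, -0.63459306,  0.48550137],
       [ 0.79885073, -0.48968349,  0.3493531 ],
       [ 0.01604495,  0.59791448,  0.8013993 ]])}
{'fx': 487.861244149985, 'fy': 487.861244149985, 'cx': 274.8135607490402, 'cy': 198.32086401876157, 'dist_coeffs': array([-0.12004238,  0.        ,  0.        ,  0.        ,  0.        ]), 'xyz': array([ 0.40811887, -0.00554341,  1.48752279]), 'orientation': array([[ 0.00750357,  0.99810006, -0.06115523],
       [-0.99995044,  0.00788949,  0.00607158],
       [ 0.00654252,  0.06110664,  0.9981098 ]])}
```

View pics/top0.png

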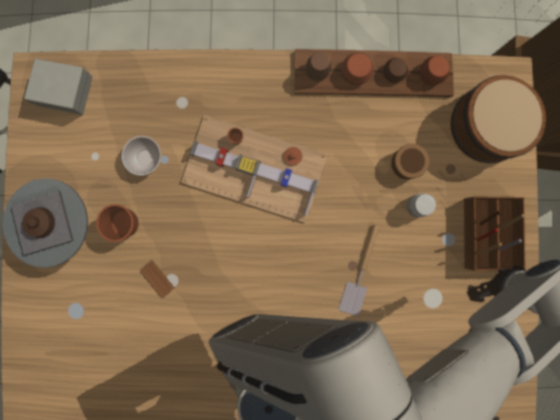

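View pics/scene0.png

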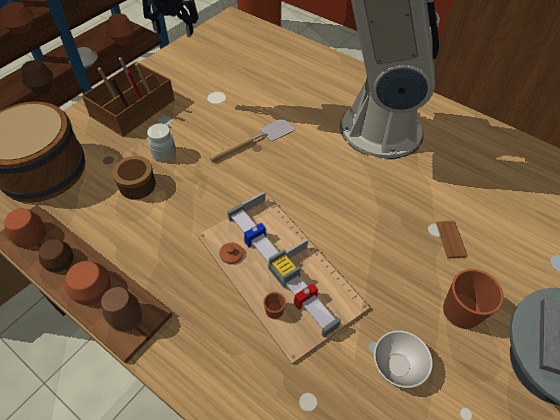

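The top view shows the yellow pad at about (247,165), the red stop at (221,157) and the blue stop at (287,178). The scene view shows them at (285,267), (306,296) and (256,235). The cup stands near the red stop and the lid near the blue one, both behind the rail.

```bash
cat > h.py <<'E'
from workcell import *
import cv2,numpy as np
def ray(c,p,R=None,o=None):
    K=np.array([[c["fx"],0,c["cx"]],[0,c["fy"],c["cy"]],[0,0,1]])
    x,y=cv2.undistortPoints(np.array([[p]],float),K,c["dist_coeffs"])[0,0]
    return (c["orientation"] if R is None else R)@np.array([x,-y,-1.]),(c["xyz"] if o is None else o)
def onz(c,p,z,R=None,o=None):
    d,o=ray(c,p,R,o);return o+d*(z-o[2])/d[2]
def mask(img,col):
    h=cv2.cvtColor(img,cv2.COLOR_RGB2HSV)
    lo,hi={"yellow":((24,140,90),(35,255,255)),"blue":((112,130,60),(128,255,255)),"red":((174,150,60),(180,255,255))}[col]
    m=cv2.inRange(h,lo,hi)
    if col=="red": m|=cv2.inRange(h,(0,200,60),(4,255,255))
    return m
def blobs(img,col,amin=25):
    n,_,st,ce=cv2.connectedComponentsWithStats(cv2.morphologyEx(mask(img,col),cv2.MORPH_CLOSE,np.ones((5,5))))
    return [(st[i,4],ce[i].round(1),st[i,:4]) for i in range(1,n) if st[i,4]>=amin]
def wristpose(c,s):
    M=np.array(c["mount"]);T=np.eye(4);T[:3,:3]=s["eef_rot"];T[:3,3]=s["tcp_pos"]
    W=T@M;return W[:3,:3],W[:3,3]
E
python3 - <<'E'
from h import *
for n in("scene","top"):
    c=capture(n)
    for col,z in(("yellow",.055),("red",.054),("blue",.054)):
        for a,p,b in blobs(c["img"],col): print(n,col,a,p,b,onz(c,p,z).round(4))
c=capture("top")
for p in((204,117),(324,156),(304,220),(183,182)): print(p,onz(c,p,.012).round(4))
print("cup",onz(c,(236,135),.045),"lid",onz(c,(292,156),.02))
E
```

```text
scene yellow 259 [283.4 264.8] [272 255  23  21] [0.599  0.0693 0.055 ]
scene red 73 [133.9  84.3] [127  71  14  27] [ 0.3576 -0.6998  0.054 ]
scene red 242 [304.7 295.4] [294 284  23  25] [0.6323 0.1521 0.054 ]
scene blue 245 [254.  233.3] [245 223  21  24] [ 0.5713 -0.039   0.054 ]
top yellow 73 [245.5 165.4] [240 161  11  11] [0.5927 0.0731 0.055 ]
(204, 117) [0.7475 0.2052 0.012 ]
(324, 156) [ 0.6292 -0.1638  0.012 ]
(304, 220) [ 0.4335 -0.1033  0.012 ]
(183, 182) [0.5461 0.2655 0.012 ]
cup [0.68545596 0.10327524 0.045     ] lid [ 0.62707674 -0.06564465  0.02      ]
```

Emit:
{"method": "servo_tool", "body": {
  "increments": [
    {"tx": 0.94, "ty": -0.71},
    {"tx": 0.94, "ty": -0.71},
    {"tx": 0.94, "ty": -0.71},
    {"tx": 0.94, "ty": -0.71},
    {"tx": 0.94, "ty": -0.71}
  ],
  "grip": -1
}}

```text
invalid input at $.increments[0]: expected keys tx, ty, tz, wx, wy, wz
```

Emit:
{"method": "servo_tool", "body": {
  "increments": [
    {"tx": 0.94, "ty": -0.71},
    {"tx": 0.94, "ty": -0.71},
    {"tx": 0.94, "ty": -0.71},
    {"tx": 0.94, "ty": -0.71},
    {"tx": 0.94, "ty": -0.71}
  ]
}}

```text
invalid input at $.increments[0]: expected keys tx, ty, tz, wx, wy, wz
```

Emit:
{"method": "servo_tool", "body": {
  "increments": [
    {"tx": 0.6, "ty": -0.45, "wz": -0.127},
    {"tx": 0.6, "ty": -0.45, "wz": -0.127},
    {"tx": 0.6, "ty": -0.45, "wz": -0.127},
    {"tx": 0.6, "ty": -0.45, "wz": -0.127},
    {"tx": 0.6, "ty": -0.45, "wz": -0.127},
    {"tx": 0.6, "ty": -0.45, "wz": -0.127},
    {"tx": 0.6, "ty": -0.45, "wz": -0.127}
  ]
}}

```text
invalid input at $.increments[0]: expected keys tx, ty, tz, wx, wy, wz
```

```bash
python3 - <<'E'
from h import *
import workcell
print([k for k in dir(workcell) if k[0]!='_'], getattr(workcell,'finger_overhang',None))
s=sense();print(s["clock"],s["tcp_pos"],s["eef_rot"],s["force"],s["grip_width"],s["qpos"])
c=capture("wrist");cv2.imwrite("pics/w1.png",c["img"][:,:,::-1]);print({k:v for k,v in c.items() if k!="img"})
R,o=wristpose(c,s)
for col,z in(("yellow",.055),("red",.054),("blue",.054)):
    for a,p,b in blobs(c["img"],col,80): print(col,a,p,b,onz(c,p,z,R,o).round(4))
E
```

```text
['Unreachable', 'capture', 'close_job', 'finger_overhang', 'sense'] 0.011
0.25 [ 0.27782161 -0.55962303  0.24193926] [[ 8.95699399e-01  4.44659967e-01 -3.15274637e-04]
 [ 4.44660079e-01 -8.95699193e-01  6.08649006e-04]
 [-1.17493911e-05 -6.85356595e-04 -9.99999765e-01]] [-0.32766426  0.08029767 -0.44817665] 0.08549400046919883 [-6.37353152e+01  2.02443588e+01  9.36049885e+01 -8.38374305e-04
  6.61899190e+01 -1.36569029e-01]
{'fx': 342.7858775528661, 'fy': 342.7858775528661, 'cx': 281.15254658889063, 'cy': 211.646019440249, 'dist_coeffs': array([-0.03843413,  0.        ,  0.        ,  0.        ,  0.        ]), 'mount': array([[ 3.08606337e-04,  9.63900857e-01,  2.66261230e-01,
         6.68278773e-02],
       [ 9.99999950e-01, -3.16481987e-04, -1.33292542e-05,
         8.39652672e-04],
       [ 7.14188036e-05,  2.66261221e-01, -9.63900906e-01,
        -1.31190078e-01],
       [ 0.00000000e+00,  0.00000000e+00,  0.00000000e+00,
         1.00000000e+00]])}
red 1416 [447.6 103.3] [391  76 104  58] [ 0.4161 -0.6588  0.054 ]
```

View pics/w1.png

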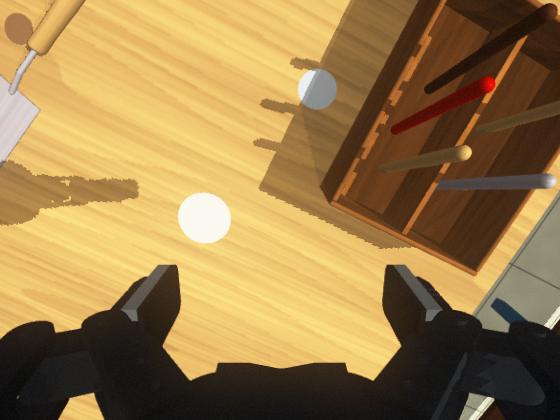

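The wrist picture shows only the toolbox, because the moves were refused: every row needs all six keys.

Emit:
{"method": "servo_tool", "body": {
  "increments": [
    {"tx": 0.94, "ty": -0.71, "tz": 0, "wx": 0, "wy": 0, "wz": 0},
    {"tx": 0.94, "ty": -0.71, "tz": 0, "wx": 0, "wy": 0, "wz": 0},
    {"tx": 0.94, "ty": -0.71, "tz": 0, "wx": 0, "wy": 0, "wz": 0},
    {"tx": 0.94, "ty": -0.71, "tz": 0, "wx": 0, "wy": 0, "wz": 0},
    {"tx": 0.94, "ty": -0.71, "tz": 0, "wx": 0, "wy": 0, "wz": 0}
  ],
  "grip": -1
}}

```text
clock: 0.8
tcp_pos: [0.3838, -0.3465, 0.2423]
eef_rot: [[0.895, 0.445, 0.0], [0.445, -0.895, 0.0], [0.0, -0.0, -1.0]]
force: [0.5, 0.9, -0.0]
grip_width: 0.0121
grip_force: 0.0
```

Emit:
{"method": "servo_tool", "body": {
  "increments": [
    {"tx": 0.94, "ty": -0.71, "tz": 0, "wx": 0, "wy": 0, "wz": 0},
    {"tx": 0.94, "ty": -0.71, "tz": 0, "wx": 0, "wy": 0, "wz": 0},
    {"tx": 0.94, "ty": -0.71, "tz": 0, "wx": 0, "wy": 0, "wz": 0},
    {"tx": 0.94, "ty": -0.71, "tz": 0, "wx": 0, "wy": 0, "wz": 0},
    {"tx": 0.94, "ty": -0.71, "tz": 0, "wx": 0, "wy": 0, "wz": 0}
  ]
}}

```text
clock: 1.3
tcp_pos: [0.4893, -0.1356, 0.2425]
eef_rot: [[0.895, 0.446, 0.001], [0.446, -0.895, 0.0], [0.001, 0.0, -1.0]]
force: [0.0, 0.5, -0.7]
grip_width: -0.0
grip_force: 0.0
```

Emit:
{"method": "servo_tool", "body": {
  "increments": [
    {"tx": 0.6, "ty": -0.5, "tz": 0, "wx": 0, "wy": 0, "wz": -0.127},
    {"tx": 0.6, "ty": -0.5, "tz": 0, "wx": 0, "wy": 0, "wz": -0.127},
    {"tx": 0.6, "ty": -0.5, "tz": 0, "wx": 0, "wy": 0, "wz": -0.127},
    {"tx": 0.6, "ty": -0.5, "tz": 0, "wx": 0, "wy": 0, "wz": -0.127},
    {"tx": 0.6, "ty": -0.5, "tz": 0, "wx": 0, "wy": 0, "wz": -0.127},
    {"tx": 0.6, "ty": -0.5, "tz": 0, "wx": 0, "wy": 0, "wz": -0.127},
    {"tx": 0.6, "ty": -0.5, "tz": 0, "wx": 0, "wy": 0, "wz": -0.127},
    {"tx": 0.6, "ty": -0.5, "tz": 0, "wx": 0, "wy": 0, "wz": -0.127}
  ]
}}

```text
clock: 2.1
tcp_pos: [0.5514, 0.0047, 0.2423]
eef_rot: [[0.309, 0.951, -0.0], [0.951, -0.309, 0.0], [-0.0, -0.0, -1.0]]
force: [0.3, -0.5, -0.2]
grip_width: 0.0001
grip_force: 0.0
```

```bash
python3 - <<'E'
from h import *
s=sense();print(s["clock"],s["tcp_pos"],s["eef_rot"],s["force"],s["grip_width"],s["qpos"])
c=capture("wrist");cv2.imwrite("pics/w2.png",c["img"][:,:,::-1])
R,o=wristpose(c,s)
for col,z in(("yellow",.055),("red",.054),("blue",.054)):
    for a,p,b in blobs(c["img"],col,80): print(col,a,p,b,onz(c,p,z,R,o).round(4))
E
```

```text
2.1 [0.55136729 0.00465201 0.24225194] [[ 3.08753142e-01  9.51142201e-01 -1.06184314e-04]
 [ 9.51142206e-01 -3.08753143e-01  1.03314203e-05]
 [-2.29580909e-05 -1.04186241e-04 -9.99999994e-01]] [ 0.2666876  -0.45877884 -0.19377286] 8.379208431565739e-05 [3.27160688e-01 1.37003961e+01 1.02672369e+02 6.99438787e-04
 6.36333153e+01 1.83109552e+01]
yellow 2193 [309.6 105.4] [289  80  43  53] [0.5993 0.0697 0.055 ]
red 1263 [310.   12.2] [280   0  62  30] [0.6217 0.1422 0.054 ]
blue 815 [307.7 233.5] [283 224  52  20] [ 0.5628 -0.0455  0.054 ]
```

View pics/w2.png

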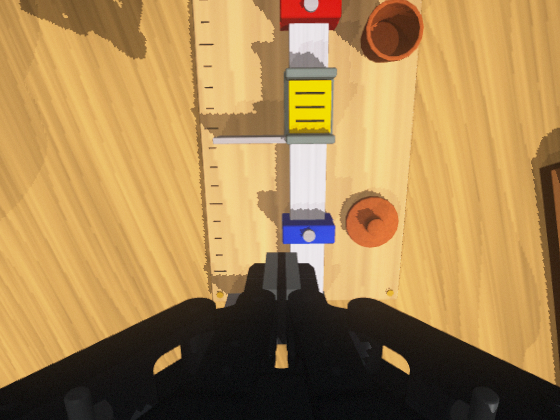

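The wrist view shows the pad at (310,106), its grey walls at rows 72 and 139, and the red stop at the top edge near (310,12). The tool is aligned with the rail, so I'll go above the pad.

Emit:
{"method": "servo_tool", "body": {
  "increments": [
    {"tx": 0.4, "ty": 0.126, "tz": 0.4, "wx": 0, "wy": 0, "wz": 0},
    {"tx": 0.4, "ty": 0.126, "tz": 0.4, "wx": 0, "wy": 0, "wz": 0},
    {"tx": 0.4, "ty": 0.126, "tz": 0.4, "wx": 0, "wy": 0, "wz": 0},
    {"tx": 0.4, "ty": 0.126, "tz": 0.75, "wx": 0, "wy": 0, "wz": 0},
    {"tx": 0.4, "ty": 0.126, "tz": 0.75, "wx": 0, "wy": 0, "wz": 0},
    {"tx": 0.4, "ty": 0.126, "tz": 0.75, "wx": 0, "wy": 0, "wz": 0},
    {"tx": 0.4, "ty": 0.126, "tz": 0.75, "wx": 0, "wy": 0, "wz": 0}
  ]
}}

```text
clock: 2.85
tcp_pos: [0.6003, 0.0728, 0.093]
eef_rot: [[0.308, 0.951, 0.0], [0.951, -0.308, -0.0], [0.0, 0.0, -1.0]]
force: [1.6, -0.3, 0.7]
grip_width: -0.0001
grip_force: 0.0
```

```bash
python3 - <<'E'
from h import *
s=sense();print(s["clock"],s["tcp_pos"],s["force"],s["grip_width"])
c=capture("wrist");cv2.imwrite("pics/w3.png",c["img"][:,:,::-1])
R,o=wristpose(c,s)
for col,z in(("yellow",.055),("red",.056),("blue",.054)):
    for a,p,b in blobs(c["img"],col,80):
        q=onz(c,p,z,R,o); print(col,a,p,b,q.round(4),(s["eef_rot"].T@(q-s["tcp_pos"])).round(4))
E
```

```text
2.85 [0.60029746 0.07276786 0.09302552] [ 1.58427771 -0.2778853   0.6525948 ] -0.00010479713053355145
yellow 3136 [281.1 237.9] [245 216  73  60] [0.6021 0.0778 0.055 ] [0.0054 0.0002 0.038 ]
red 1117 [240.6  86.4] [224  70  44  42] [0.6073 0.1549 0.056 ] [ 0.0803 -0.0187  0.037 ]
red 2139 [306.3  92.6] [261  70  74  43] [0.6355 0.1429 0.056 ] [0.0776 0.0119 0.037 ]
```

View pics/w3.png

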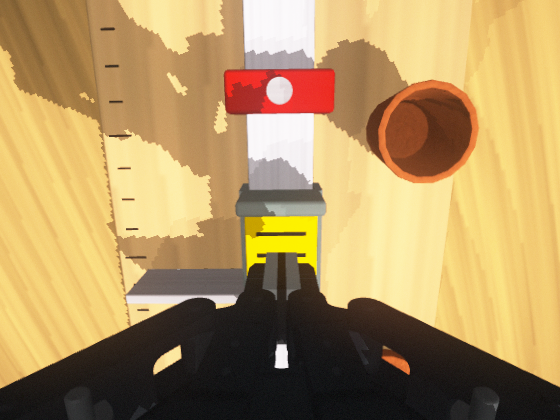

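The finger is centred across the pad, with its red-side wall at row 200 and the red stop at (279,91), about 80 mm ahead of the TCP. Now I'll press.

Emit:
{"method": "servo_tool", "body": {
  "increments": [
    {"tx": 0, "ty": 0, "tz": 0.06, "wx": 0, "wy": 0, "wz": 0},
    {"tx": 0, "ty": 0, "tz": 0.11, "wx": 0, "wy": 0, "wz": 0},
    {"tx": 0, "ty": 0, "tz": 0.13, "wx": 0, "wy": 0, "wz": 0},
    {"tx": 0, "ty": 0, "tz": 0.14, "wx": 0, "wy": 0, "wz": 0},
    {"tx": 0, "ty": 0, "tz": 0.145, "wx": 0, "wy": 0, "wz": 0},
    {"tx": 0, "ty": 0, "tz": 0.145, "wx": 0, "wy": 0, "wz": 0}
  ]
}}

```text
clock: 3.5
tcp_pos: [0.5996, 0.073, 0.0634]
eef_rot: [[0.307, 0.952, -0.001], [0.952, -0.307, -0.0], [-0.0, -0.001, -1.0]]
force: [-2.6, -1.6, 4.4]
grip_width: -0.0
grip_force: 2.1
```

Emit:
{"method": "servo_tool", "body": {
  "increments": [
    {"tx": 0, "ty": 0, "tz": 0.008, "wx": 0, "wy": 0, "wz": 0},
    {"tx": 0, "ty": 0, "tz": 0.014, "wx": 0, "wy": 0, "wz": 0},
    {"tx": 0, "ty": 0, "tz": 0.014, "wx": 0, "wy": 0, "wz": 0},
    {"tx": 0, "ty": 0, "tz": 0.014, "wx": 0, "wy": 0, "wz": 0}
  ]
}}

```text
clock: 3.9
tcp_pos: [0.5998, 0.0733, 0.0609]
eef_rot: [[0.307, 0.952, -0.0], [0.952, -0.307, 0.0], [0.0, -0.0, -1.0]]
force: [-4.5, 0.5, 6.9]
grip_width: -0.0001
grip_force: 3.7
```

Emit:
{"method": "servo_tool", "body": {
  "increments": [
    {"tx": 0, "ty": 0, "tz": 0.008, "wx": 0, "wy": 0, "wz": 0},
    {"tx": 0, "ty": 0, "tz": 0.008, "wx": 0, "wy": 0, "wz": 0},
    {"tx": 0, "ty": 0, "tz": 0.008, "wx": 0, "wy": 0, "wz": 0}
  ]
}}

```text
clock: 4.2
tcp_pos: [0.5999, 0.0733, 0.0594]
eef_rot: [[0.307, 0.952, -0.0], [0.952, -0.307, 0.0], [0.0, -0.0, -1.0]]
force: [-4.3, -0.1, 7.9]
grip_width: -0.0001
grip_force: 4.0
```

Emit:
{"method": "servo_tool", "body": {
  "increments": [
    {"tx": 0.015, "ty": 0, "tz": 0, "wx": 0, "wy": 0, "wz": 0},
    {"tx": 0.03, "ty": 0, "tz": 0, "wx": 0, "wy": 0, "wz": 0},
    {"tx": 0.045, "ty": 0, "tz": 0, "wx": 0, "wy": 0, "wz": 0},
    {"tx": 0.06, "ty": 0, "tz": 0, "wx": 0, "wy": 0, "wz": 0},
    {"tx": 0.075, "ty": 0, "tz": 0, "wx": 0, "wy": 0, "wz": 0},
    {"tx": 0.075, "ty": 0, "tz": 0, "wx": 0, "wy": 0, "wz": 0}
  ]
}}

```text
clock: 4.8
tcp_pos: [0.6045, 0.0881, 0.0595]
eef_rot: [[0.307, 0.952, -0.0], [0.952, -0.307, 0.001], [0.001, -0.0, -1.0]]
force: [-4.8, 1.1, 8.3]
grip_width: -0.0004
grip_force: 4.0
```

```bash
python3 - <<'E'
from h import *
s=sense();print(s["clock"],s["tcp_pos"],s["force"])
c=capture("wrist");cv2.imwrite("pics/w4.png",c["img"][:,:,::-1])
E
```

```text
4.8 [0.60452763 0.08805739 0.05948149] [-4.84942914  1.09719405  8.30444223]
```

View pics/w4.png

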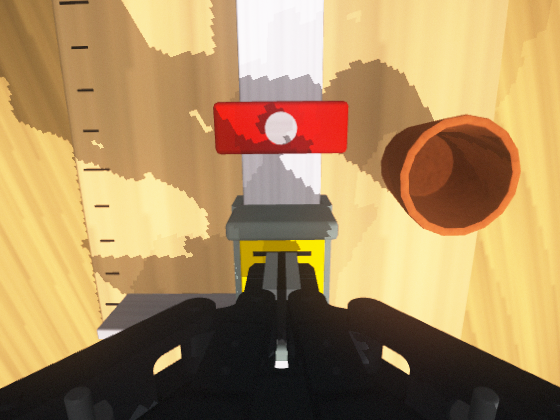

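The jaw has moved with the finger and the pad is still held. The red stop's near edge is at row 153 and the jaw's front wall at row 206, a gap of roughly 25 mm. I'll continue.

Emit:
{"method": "servo_tool", "body": {
  "increments": [
    {"tx": 0.015, "ty": 0, "tz": 0, "wx": 0, "wy": 0, "wz": 0},
    {"tx": 0.03, "ty": 0, "tz": 0, "wx": 0, "wy": 0, "wz": 0},
    {"tx": 0.045, "ty": 0, "tz": 0, "wx": 0, "wy": 0, "wz": 0},
    {"tx": 0.06, "ty": 0, "tz": 0, "wx": 0, "wy": 0, "wz": 0},
    {"tx": 0.075, "ty": 0, "tz": 0, "wx": 0, "wy": 0, "wz": 0},
    {"tx": 0.09, "ty": 0, "tz": 0, "wx": 0, "wy": 0, "wz": 0},
    {"tx": 0.1, "ty": 0, "tz": 0, "wx": 0, "wy": 0, "wz": 0},
    {"tx": 0.11, "ty": 0, "tz": 0, "wx": 0, "wy": 0, "wz": 0},
    {"tx": 0.12, "ty": 0, "tz": 0, "wx": 0, "wy": 0, "wz": 0},
    {"tx": 0.12, "ty": 0, "tz": 0, "wx": 0, "wy": 0, "wz": 0}
  ]
}}

```text
clock: 5.85
tcp_pos: [0.6116, 0.1108, 0.0594]
eef_rot: [[0.307, 0.952, -0.001], [0.952, -0.307, 0.001], [0.0, -0.001, -1.0]]
force: [-4.1, 1.6, 8.2]
grip_width: 0.0001
grip_force: 4.0
```

Emit:
{"method": "servo_tool", "body": {
  "increments": [
    {"tx": 0.008, "ty": 0, "tz": 0, "wx": 0, "wy": 0, "wz": 0},
    {"tx": 0.016, "ty": 0, "tz": 0, "wx": 0, "wy": 0, "wz": 0},
    {"tx": 0.024, "ty": 0, "tz": 0, "wx": 0, "wy": 0, "wz": 0},
    {"tx": 0.024, "ty": 0, "tz": 0, "wx": 0, "wy": 0, "wz": 0},
    {"tx": 0.024, "ty": 0, "tz": 0, "wx": 0, "wy": 0, "wz": 0}
  ]
}}

```text
clock: 6.35
tcp_pos: [0.6134, 0.1143, 0.0595]
eef_rot: [[0.307, 0.952, 0.0], [0.952, -0.307, -0.001], [-0.001, 0.0, -1.0]]
force: [-3.3, -3.9, 7.5]
grip_width: 0.0006
grip_force: 4.0
```

```bash
python3 - <<'E'
from h import *
s=sense();print(s["clock"],s["tcp_pos"],s["force"])
c=capture("wrist");cv2.imwrite("pics/w5.png",c["img"][:,:,::-1])
E
```

```text
6.35 [0.61344479 0.11429619 0.05948381] [-3.2950938  -3.93012905  7.46733976]
```

View pics/w5.png

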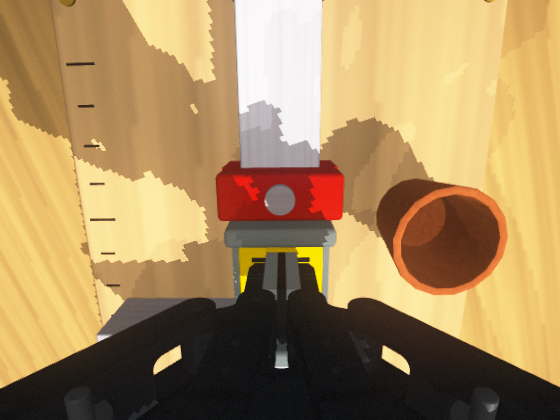

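The jaw's front wall is at row 222, right against the red block, and the along-rail reaction has risen. I'll push a little more and hold to confirm contact.

Emit:
{"method": "servo_tool", "body": {
  "increments": [
    {"tx": 0.01, "ty": 0, "tz": 0, "wx": 0, "wy": 0, "wz": 0},
    {"tx": 0.02, "ty": 0, "tz": 0, "wx": 0, "wy": 0, "wz": 0},
    {"tx": 0.02, "ty": 0, "tz": 0, "wx": 0, "wy": 0, "wz": 0},
    {"tx": 0.02, "ty": 0, "tz": 0, "wx": 0, "wy": 0, "wz": 0}
  ]
}}

```text
clock: 6.8
tcp_pos: [0.615, 0.118, 0.0596]
eef_rot: [[0.307, 0.952, 0.001], [0.952, -0.307, -0.001], [-0.0, 0.001, -1.0]]
force: [-2.4, -3.5, 8.2]
grip_width: 0.0001
grip_force: 3.9
```

Emit:
{"method": "servo_tool", "body": {
  "increments": [
    {"tx": 0, "ty": 0, "tz": -0.02, "wx": 0, "wy": 0, "wz": 0},
    {"tx": 0, "ty": 0, "tz": -0.05, "wx": 0, "wy": 0, "wz": 0},
    {"tx": 0, "ty": 0, "tz": -0.1, "wx": 0, "wy": 0, "wz": 0},
    {"tx": 0, "ty": 0, "tz": -0.3, "wx": 0, "wy": 0, "wz": 0},
    {"tx": 0, "ty": 0, "tz": -0.5, "wx": 0, "wy": 0, "wz": 0},
    {"tx": -0.2, "ty": 0, "tz": -0.7, "wx": 0, "wy": 0, "wz": 0},
    {"tx": -0.4, "ty": 0, "tz": -0.8, "wx": 0, "wy": 0, "wz": 0},
    {"tx": -0.4, "ty": 0, "tz": -0.8, "wx": 0, "wy": 0, "wz": 0},
    {"tx": -0.4, "ty": 0, "tz": -0.8, "wx": 0, "wy": 0, "wz": 0}
  ]
}}

```text
clock: 7.7
tcp_pos: [0.5904, 0.0419, 0.2202]
eef_rot: [[0.309, 0.951, 0.002], [0.951, -0.309, 0.001], [0.001, 0.002, -1.0]]
force: [0.2, -0.2, -0.2]
grip_width: -0.0002
grip_force: 0.0
```

```bash
python3 - <<'E'
from h import *
s=sense();print(s["clock"],s["tcp_pos"],s["force"])
c=capture("wrist");cv2.imwrite("pics/w6.png",c["img"][:,:,::-1])
R,o=wristpose(c,s)
for col,z in(("yellow",.055),("red",.056)):
    for a,p,b in blobs(c["img"],col,80): 
        q=onz(c,p,z,R,o);print(col,a,p,b,q.round(4),(s["eef_rot"].T@(q-s["tcp_pos"])).round(4))
E
```

```text
7.7 [0.59043144 0.04192392 0.22023541] [ 0.18371929 -0.23317041 -0.24504712]
yellow 2532 [279.9 113.4] [257  86  46  57] [0.6115 0.1084 0.055 ] [ 0.0695 -0.0009  0.1653]
red 1228 [279.7  60.2] [248  49  64  28] [0.6241 0.1478 0.056 ] [ 0.1109 -0.001   0.1644]
```

View pics/w6.png

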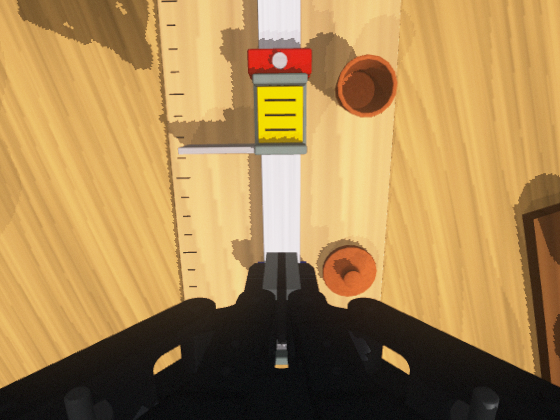

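The jaw at (280,113) rests against the red stop at (280,60), measured about 41 mm apart against a nominal 42. The pad is up, the arm is clear, and the cup and lid are undisturbed.

```bash
python3 -c "
from workcell import *
print(close_job())"
```

```text
the job is handed in; nothing more can be done
None
```

I pressed the pad, slid the jaw to the red stop and let the pad up, then handed the job in at about 8 s on the clock; the final picture shows the jaw against the stop and the cup and lid in place, but no verdict was returned.

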